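Reload the specimen rack in reverse order

ROBOT

A 7-joint arm with a two-finger parallel gripper is mounted at the origin on the work surface. World frame = base frame: x ahead of the robot, y to its left, z up, the work surface at z = 0. Lengths are in m, angles in rad, forces in N, time in s.
With the tool pointing down it reaches from about 0.35 to 0.9 m from the base axis. Payload 19.9 kg.
Tool frame: the origin (TCP) lies at the very end of the fingers, on their centre line; the grasp point (between the pads) lies 19 mm behind it; z points along the fingers, y is the line along which they close (so a half turn about z gives the same grasp; the last joint's range is limited). The gripper opens to 94 mm and grips with 3 to 60 N. Pads are 16 mm wide; open, the fingers measure 119 mm over their backs; the gripper's body (75 mm by 177 mm) begins 78 mm behind the grasp point.
Start: joints at [1.23, 0.417, -0.01, 1.614, 0.005, 1.111, -0.053], TCP at [0.185, -0.597, 0.205] pointing down, gripper open.
Joint ranges: [-2.81, 2.81], [-0.39, 2.02], [-1.27, 1.25], [0.06, 2.57], [-1.19, 4.33], [0.19, 2], [-2.82, 2.82]. Speed limits (rad/s): [1.89, 1.89, 2.39, 2.39, 3.01, 3.01, 3.01].

INTERFACE

Orientations are given as a unit quaternion [x, y, z, w].
In Python, from workcell import readout, camera, r gives the robot as it stands.
- The arm moves only by the tool drive_tool, never from a script. Its argument "moves" is a list of rows, each a list of 7 numbers: the turn, a rotation vector about the tool's x, y, z in rad, then the shift along the tool's x, y, z in cm, then the finger opening in cm, from 0 to 9.4. A call has exactly 5 rows; each row is the pose to reach, as a shift and turn from the pose commanded when the call began, along the tool's axes at that moment; what a row does not reach only later rows make up. A row lasts 1/8 s, in which the tool goes at most 62.5 mm and 10.7 degrees, less where a joint would pass 70% of its speed; a pose out of reach is approached as far as the arm can. A call with a gripper value outside its range is refused whole. The fingers move at their own pace and stop on an object; "force" is the grip in N (left out, the last holds). Time passes only in rows, so rows that repeat a pose let the fingers close, or fill a call up. It gives the time, the measured TCP pose, the force, the opening and the grip force at its end, in the units of the state.
- readout.observe(): the state, without advancing time (a new reading comes with each control period).
- camera(name): name is "side" or "top" or "wrist"; returns a dict with "img" (420x560x3 uint8, red, green, blue), "fx", "fy", "cx", "cy" (pixels), "cam_to_world" (4x4, takes a point from camera to world coordinates). Camera axes: x right, y down, z forward; pixel columns grow to the right and rows downward; lengths in m; the calibration is good to about 2 mm. A picture is of the moment at which its call begins. There is no depth.
- r.sign_off(): hands the job in; it is judged then, once.
The state is a dict: "t": time; "q": joint angles; "joint_vel": joint speeds; "effort": joint torques, N m; "position": TCP position; "tcp_rot": TCP orientation; "force": force on the tool from outside, world axes, zero at the start; "ft_torque": the same for the moment, N m; "opening": finger opening in m; "gripper_force": force on a finger pad.
Only numpy, scipy, OpenCV 4.12 (cv2) and the standard library are available. Lean on these libraries where they do the work, as an engineer would, in place of code of your own. Each camera call takes 0.05 s, during which the arm holds its last target. There are 200 camera calls.

TASK

Move the four specimen containers from the full rack into the empty rack in reverse order, counted from the steel carrying handles: the container nearest the handle of the full rack goes into the place farthest from the handle of the empty rack, the next one into the next place, and so on, until the one farthest from the old handle stands nearest the new handle. Set each one down gently, standing upright on the floor of its own place, and never tip one over.

Things in the scene. Friction and masses are not known exactly. Their poses are not given: they have to be found in the camera images.
- pot: short wide white pot with a screw lid: round, 62 mm tall, body widening from 44 mm at the foot to 48 mm at 46 mm height, lid 50 mm across above that; 70 g. Masses vary by some 30 %. Loose, standing upright in one place of the full rack. Origin: centre of its underside, z up.
- vial: slim white round vial, 95 mm tall and 32 mm across, lid (33 mm) from 74 mm up; 50 g. Masses vary by some 30 %. Loose, standing upright in one place of the full rack. Origin: centre of its underside, z up.
- square: white square bottle: body 40 by 40 mm and 62 mm tall, flat sides square to its x and y axes, round cap 28 mm across up to 80 mm; 90 g. Masses vary by some 30 %. Loose, standing upright in one place of the full rack. Origin: centre of its underside, z up.
- flask: white round bottle with sloping shoulders: body 44 mm across up to 62 mm, narrowing to a neck 22 mm across at 80 mm, cap 26 mm across from 88 to 102 mm; 110 g. Masses vary by some 30 %. Loose, standing upright in one place of the full rack. Origin: centre of its underside, z up.
- place_pot: the place (a square grey cell) of the full rack in which the pot stands at the start; it is fixed, and stays behind when the pot is taken. All four cells look alike: 76 by 76 mm outside, 68 by 68 mm inside, floor 6 mm thick, rim 18 mm above its underside, side by side in a straight row at 76 mm pitch. Origin: centre of its underside; y along the row, x across it.
- place_vial: the place (a square grey cell) of the full rack in which the vial stands at the start; it is fixed, and stays behind when the vial is taken. All four cells look alike: 76 by 76 mm outside, 68 by 68 mm inside, floor 6 mm thick, rim 18 mm above its underside, side by side in a straight row at 76 mm pitch. Origin: centre of its underside; y along the row, x across it.
- place_square: the place (a square grey cell) of the full rack in which the square stands at the start; it is fixed, and stays behind when the square is taken. All four cells look alike: 76 by 76 mm outside, 68 by 68 mm inside, floor 6 mm thick, rim 18 mm above its underside, side by side in a straight row at 76 mm pitch. Origin: centre of its underside; y along the row, x across it.
- place_flask: the place (a square grey cell) of the full rack in which the flask stands at the start; it is fixed, and stays behind when the flask is taken. All four cells look alike: 76 by 76 mm outside, 68 by 68 mm inside, floor 6 mm thick, rim 18 mm above its underside, side by side in a straight row at 76 mm pitch. Origin: centre of its underside; y along the row, x across it.
- old_handle: the end block of the full rack that bears the arched steel carrying handle (round 10 mm bar along the block's x, top 60 mm above its underside); it is fixed, at either end of the row of four cells, 63 mm beyond the centre of the end cell. The block at the other end of that rack is plain grey without a handle. Origin: centre of its underside.
- new_rack: the empty rack, fixed: 408 mm long, 84 mm wide, with a row of four square cells like those of the full rack, centred at y = +114, +38, -38 and -114 mm in its frame (x = 0). Cell floors lie 10 mm above the table, rims 22 mm, insides 68 by 68 mm, walls 4 mm. An arched steel carrying handle (top 64 mm above the table) stands on the end block at y = +177 mm; the end block at y = -177 mm is plain. Origin: centre of its underside; y along the row towards its handle.

How it is judged:
At the end, for the whole second after the job is handed in: Each container stands upright (0.1 rad), at rest, on the floor (4 mm) of its own cell of the new rack, within 20 mm of the cell's centre along and across the row; the one that started k-th from the old rack's handle stands k-th from the end of the new rack without handle (((horizontal distance between place_pot and old_handle between 0 and 0.101 m and y of pot in the frame of new_rack between -0.134 and -0.094 m) or (horizontal distance between place_pot and old_handle between 0.101 and 0.177 m and y of pot in the frame of new_rack between -0.058 and -0.018 m) or (horizontal distance between place_pot and old_handle between 0.177 and 0.253 m and y of pot in the frame of new_rack between 0.018 and 0.058 m) or (horizontal distance between place_pot and old_handle between 0.253 and 0.4 m and y of pot in the frame of new_rack between 0.094 and 0.134 m)) and x of pot in the frame of new_rack between -0.02 and 0.02 m and z of pot in the frame of new_rack between 0.006 and 0.014 m and angle between each of pot, vial, square, flask's own z axis and vertical below 0.1 rad and linear speed of each of pot, vial, square, flask below 0.02 m/s and ((horizontal distance between place_vial and old_handle between 0 and 0.101 m and y of vial in the frame of new_rack between -0.134 and -0.094 m) or (horizontal distance between place_vial and old_handle between 0.101 and 0.177 m and y of vial in the frame of new_rack between -0.058 and -0.018 m) or (horizontal distance between place_vial and old_handle between 0.177 and 0.253 m and y of vial in the frame of new_rack between 0.018 and 0.058 m) or (horizontal distance between place_vial and old_handle between 0.253 and 0.4 m and y of vial in the frame of new_rack between 0.094 and 0.134 m)) and x of vial in the frame of new_rack between -0.02 and 0.02 m and z of vial in the frame of new_rack between 0.006 and 0.014 m and ((horizontal distance between place_square and old_handle between 0 and 0.101 m and y of square in the frame of new_rack between -0.134 and -0.094 m) or (horizontal distance between place_square and old_handle between 0.101 and 0.177 m and y of square in the frame of new_rack between -0.058 and -0.018 m) or (horizontal distance between place_square and old_handle between 0.177 and 0.253 m and y of square in the frame of new_rack between 0.018 and 0.058 m) or (horizontal distance between place_square and old_handle between 0.253 and 0.4 m and y of square in the frame of new_rack between 0.094 and 0.134 m)) and x of square in the frame of new_rack between -0.02 and 0.02 m and z of square in the frame of new_rack between 0.006 and 0.014 m and ((horizontal distance between place_flask and old_handle between 0 and 0.101 m and y of flask in the frame of new_rack between -0.134 and -0.094 m) or (horizontal distance between place_flask and old_handle between 0.101 and 0.177 m and y of flask in the frame of new_rack between -0.058 and -0.018 m) or (horizontal distance between place_flask and old_handle between 0.177 and 0.253 m and y of flask in the frame of new_rack between 0.018 and 0.058 m) or (horizontal distance between place_flask and old_handle between 0.253 and 0.4 m and y of flask in the frame of new_rack between 0.094 and 0.134 m)) and x of flask in the frame of new_rack between -0.02 and 0.02 m and z of flask in the frame of new_rack between 0.006 and 0.014 m); the robot touches nothing.
It fails at once if a container is tipped over (angle between any of pot, vial, square, flask's own z axis and vertical above 0.7 rad).
It fails at once if a container is dropped into the new rack instead of being set down (arrives faster than 0.7 m/s) ((x of pot in the frame of new_rack between -0.04 and 0.04 m and y of pot in the frame of new_rack between -0.16 and 0.16 m and z of pot in the frame of new_rack below 0.022 m and linear speed of pot above 0.7 m/s) or (x of vial in the frame of new_rack between -0.04 and 0.04 m and y of vial in the frame of new_rack between -0.16 and 0.16 m and z of vial in the frame of new_rack below 0.022 m and linear speed of vial above 0.7 m/s) or (x of square in the frame of new_rack between -0.04 and 0.04 m and y of square in the frame of new_rack between -0.16 and 0.16 m and z of square in the frame of new_rack below 0.022 m and linear speed of square above 0.7 m/s) or (x of flask in the frame of new_rack between -0.04 and 0.04 m and y of flask in the frame of new_rack between -0.16 and 0.16 m and z of flask in the frame of new_rack below 0.022 m and linear speed of flask above 0.7 m/s)).
It also fails if it takes over 96 s, if anything falls off the work surface, if the arm or the gripper's body presses on something with over 40 N, if the wrist force passes 120 N, or if a joint passes its speed limit or range.

## Working session

There is one attempt and no reset: what is moved stays moved. The work goes in short steps, Python scripts to look and compute and a tool call to move; the robot and the scene stay as the last step left them, time stands still between calls to the robot, and variables do not carry over. Pictures are saved under pics/ and viewed, at most 14 in all, crops included, and the job is handed in when it is done.

Besides the shell and the picture viewer there is one more tool, called after "Emit:" by a JSON object that holds its "name" and its "arguments", one argument or row to a line. drive_tool: Moves the arm, as the interface text tells. Its arguments: {"type":"object","properties":{"moves":{"type":"array","items":{"type":"array","items":{"type":"number"}}},"force":{"type":"number"}},"required":["moves"]}

```bash
ls; mkdir -p pics; python3 - <<'E'
from workcell import readout,camera,r
import cv2,numpy as np
s=readout.observe();print({k:np.round(v,3).tolist() for k,v in s.items()})
for n in("top","side"):
    c=camera(n);cv2.imwrite(f"pics/{n}1.png",c["img"][...,::-1]);print(n,c["fx"],c["fy"],c["cx"],c["cy"],np.round(c["cam_to_world"],3).tolist())
E
```

```text
pics
{'t': 0.0, 'q': [1.23, 0.418, -0.01, 1.614, 0.005, 1.111, -0.053], 'joint_vel': [-0.0, -0.001, 0.0, -0.001, 0.0, -0.001, -0.001], 'effort': [0.0, -85.125, 0.639, -42.598, -0.049, 0.019, 0.0], 'position': [0.184, -0.597, 0.205], 'tcp_rot': [0.989, 0.149, -0.0, -0.001], 'force': [-0.117, -0.153, -0.28], 'ft_torque': [-0.025, 0.023, -0.008], 'gripper_force': 0.0, 'opening': 0.094}
top 399.1560860227841 399.1560860227841 282.7547801665592 205.73143005489752 [[0.014, -0.988, 0.152, 0.462], [-0.998, -0.023, -0.053, -0.017], [0.056, -0.151, -0.987, 0.682], [0.0, 0.0, 0.0, 1.0]]
side 407.83131811740765 407.83131811740765 274.68638545954303 213.50885629483358 [[0.974, -0.175, 0.147, 0.439], [-0.229, -0.735, 0.638, -0.503], [-0.003, -0.655, -0.756, 0.624], [0.0, 0.0, 0.0, 1.0]]
```

View pics/top1.png

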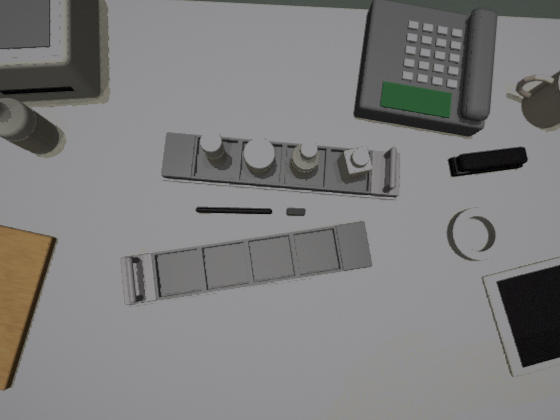

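View pics/side1.png

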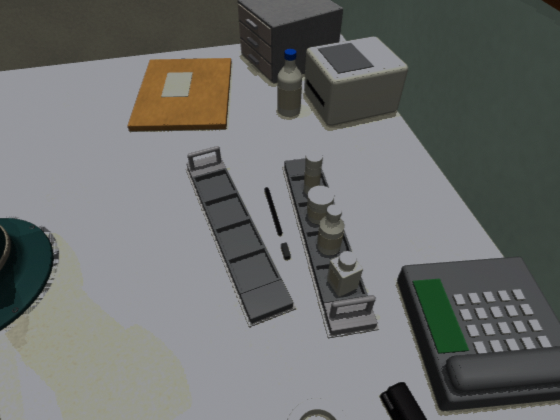

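The full rack is the upper one in the top view, with its handle at the right (392,170). Counting from that handle, the order is square (357,160), flask (305,157), pot (259,157), vial (212,148). The new rack's handle is at the left (130,278) and its plain end is at (354,246). I'll zoom in to read corners.

```bash
python3 - <<'E'
import cv2
a=cv2.imread("pics/top1.png")[120:310,115:410];a=cv2.convertScaleAbs(a,alpha=1.6)
cv2.imwrite("pics/crop1.png",cv2.resize(a,None,fx=2.7,fy=2.7,interpolation=cv2.INTER_CUBIC))
E
```

```text
(no output)
```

View pics/crop1.png

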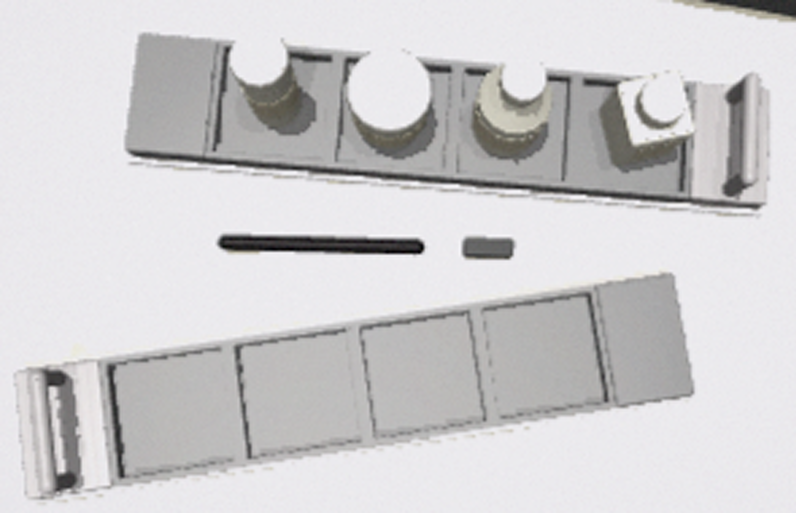

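```bash
cat >h.py <<'E'
import numpy as np,cv2
from workcell import readout,camera
def ray(c,u,v,z):
    T=np.array(c["cam_to_world"]);d=T[:3,:3]@[(u-c["cx"])/c["fx"],(v-c["cy"])/c["fy"],1];p=T[:3,3]
    return p+d*(z-p[2])/d[2]
def pose():
    s=readout.observe();from scipy.spatial.transform import Rotation as R
    return np.array(s["position"]),R.from_quat(s["tcp_rot"]),s
def go(x,y,z,yawx):
    "shift (cm, tool axes) and rotvec from present pose to a tool-down pose with tool x at world angle yawx"
    from scipy.spatial.transform import Rotation as R
    p,q,s=pose();t=R.from_euler('z',yawx)*R.from_euler('x',np.pi)
    print("turn",np.round((q.inv()*t).as_rotvec(),3),"shift cm",np.round(q.inv().apply(np.array([x,y,z])-p)*100,2),"t",s["t"])
E
python3 - <<'E'
from h import *
c=camera("top")
P=lambda x,y,z:ray(c,115+x/2.7,120+y/2.7,z)
def show(n,pts,z):print(n,[np.round(P(x,y,z)[:2],4).tolist() for x,y in pts])
show("new outer",[(15,371),(28,498),(673,273),(693,395)],.022)
show("new cells",[(100,360),(112,487),(598,285),(613,405)],.022)
show("old outer",[(138,33),(127,152),(768,86),(764,205)],.022)
show("old block",[(212,40),(205,155),(698,83),(690,195)],.022)
show("vial",[(261,67)],.105);show("pot",[(390,91)],.072);show("flask",[(524,86)],.112);show("sqcap",[(663,95)],.09)
show("sqbody",[(616,92),(636,143),(693,125),(677,72)],.072)
E
```

```text
new outer [[0.4735, 0.2071], [0.4, 0.1941], [0.5405, -0.1907], [0.4654, -0.2018]]
new cells [[0.4809, 0.1577], [0.4067, 0.1461], [0.532, -0.1434], [0.4586, -0.1522]]
old outer [[0.6851, 0.1471], [0.6085, 0.1494], [0.6631, -0.2547], [0.5851, -0.2498]]
old block [[0.682, 0.101], [0.6079, 0.1017], [0.6637, -0.209], [0.5903, -0.2024]]
vial [[0.6398, 0.0587]]
pot [[0.6379, -0.0121]]
flask [[0.6315, -0.0858]]
sqcap [[0.6351, -0.1687]]
sqbody [[0.6414, -0.1453], [0.6108, -0.1568], [0.6227, -0.191], [0.6548, -0.182]]
```

```bash
python3 -c "
from h import *
go(.6324,-.1688,.18,1.894)"
```

```text
turn [-1.000e-03 -1.000e-03 -1.594e+00] shift cm [ 55.44 -27.66   2.52] t 0.15
```

Emit:
{"name": "drive_tool", "arguments": {
  "moves": [
    [0,0,-0.18,5.5,-2.8,0.3,9.4],
    [0,0,-0.36,11,-5.5,0.6,9.4],
    [0,0,-0.54,16.5,-8.2,0.9,9.4],
    [0,0,-0.72,22,-11,1.2,9.4],
    [0,0,-0.9,28,-14,1.2,9.4]
  ],
  "force": 15
}}

```text
t: 0.78
position: [0.4084, -0.3822, 0.1933]
tcp_rot: [0.824, 0.567, -0.0, -0.0]
force: [1.0, -0.8, 0.5]
opening: 0.0939
gripper_force: 0.0
```

```bash
python3 -c "
from h import *
go(.6324,-.1688,.18,1.894)"
```

```text
turn [-0.    -0.    -0.689] shift cm [27.94 13.3   1.32] t 0.775
```

Emit:
{"name": "drive_tool", "arguments": {
  "moves": [
    [0,0,-0.17,5.6,2.7,0.3,9.4],
    [0,0,-0.34,11.2,5.3,0.6,9.4],
    [0,0,-0.51,16.8,8,0.9,9.4],
    [0,0,-0.68,22.4,10.6,1.2,9.4],
    [0,0,-0.69,27.9,13.2,1.3,9.4]
  ]
}}

```text
t: 1.4
position: [0.6326, -0.1704, 0.18]
tcp_rot: [0.585, 0.811, -0.0, -0.0]
force: [0.2, -1.3, 0.5]
opening: 0.0941
gripper_force: 0.0
```

```bash
python3 - <<'E'
from h import *
go(.6324,-.1688,.18,1.894)
c=camera("wrist");cv2.imwrite("pics/w1.png",c["img"][...,::-1]);print(np.round(c["cam_to_world"],3).tolist(),c["fx"])
E
```

```text
turn [-0.    -0.    -0.002] shift cm [0.16 0.03 0.  ] t 1.4
[[0.948, 0.307, 0.079, 0.608], [0.317, -0.918, -0.239, -0.101], [-0.001, 0.251, -0.968, 0.359], [0.0, 0.0, 0.0, 1.0]] 365.47384256005313
```

View pics/w1.png

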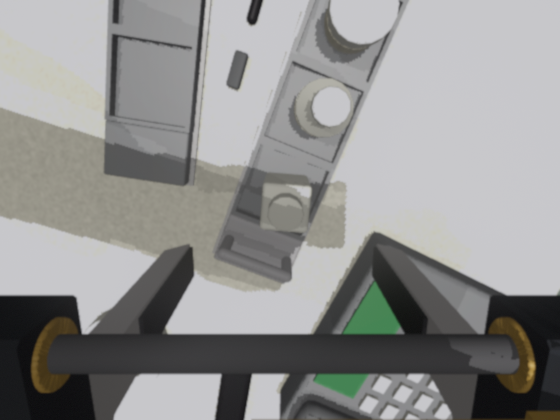

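The wrist view shows the square bottle (body 262–312, cap centre about (287,210)) lined up with the fingers, whose centre is near u=283. I'll check its position by ray.

```bash
python3 - <<'E'
from h import *
c=camera("wrist")
print(ray(c,287,209,.09))
for u,v in[(326,106)]:print("flask",ray(c,331,106,.112))
E
```

```text
[ 0.63707101 -0.15591338  0.09      ]
flask [ 0.63966288 -0.07648693  0.112     ]
```

```bash
python3 - <<'E'
from h import *
c=camera("wrist")
for u,v in[(215,252),(290,280),(104,173),(187,186)]:print("wrist",ray(c,u,v,.022).round(4))
s=camera("side");t=camera("top")
for n,u,v,z in[("sqcap",347,259,.09),("flask",334,211,.112),("pot",320,194,.072),("vial",314,156,.105),("newplain",245,319,.022),("newplain",290,306,.022),("oldend",334,331,.022),("oldend",376,324,.022)]:print(n,ray(s,u,v,z).round(4))
def P(c):
    T=np.linalg.inv(c["cam_to_world"]);K=np.array([[c["fx"],0,c["cx"]],[0,c["fy"],c["cy"]],[0,0,1]]);return K@T[:3]
tip=np.r_[readout.observe()["position"],1]
for n,k in(("side",s),("top",t),("wrist",c)):
    a=P(k)@tip;print(n,a[:2]/a[2])
for n,k in(("side",s),("top",t)):cv2.imwrite(f"pics/{n}2.png",k["img"][...,::-1])
E
```

```text
wrist [ 0.5885 -0.2378  0.022 ]
wrist [ 0.6677 -0.2423  0.022 ]
wrist [ 0.4696 -0.1961  0.022 ]
wrist [ 0.5455 -0.1832  0.022 ]
sqcap [ 0.6327 -0.1711  0.09  ]
flask [ 0.6367 -0.0883  0.112 ]
pot [ 0.6402 -0.0096  0.072 ]
vial [0.6471 0.0598 0.105 ]
newplain [ 0.4597 -0.2006  0.022 ]
newplain [ 0.5353 -0.195   0.022 ]
oldend [ 0.5913 -0.2526  0.022 ]
oldend [ 0.6596 -0.2567  0.022 ]
side [354.54114662 223.34345537]
top [379.91059352 139.44465805]
wrist [274.13473394 271.52355655]
```

View pics/side2.png

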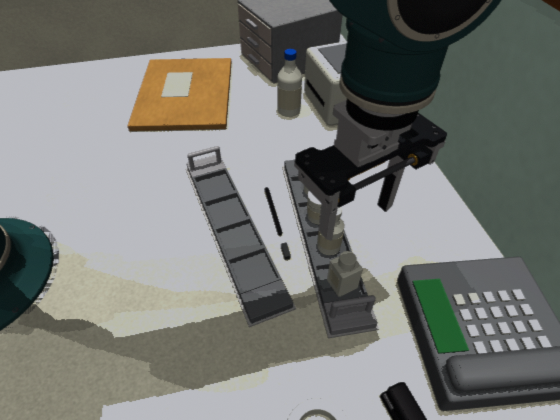

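The side view shows the fingertips straddling the square bottle. Their midpoint is about (357,222), where the robot frame projects to (354.5,223). Top and side agree with the robot; the wrist calibration is about 1 cm off along the row, so I'll use top and side.

Emit:
{"name": "drive_tool", "arguments": {
  "moves": [
    [0,0,0,0.1,0,4,9.4],
    [0,0,0,0.1,0,9,9.4],
    [0,0,0,0.1,0,13,9.4],
    [0,0,0,0.1,0,15.2,9.4],
    [0,0,0,0.1,0,15.2,7]
  ],
  "force": 15
}}

```text
t: 2.28
position: [0.6304, -0.1714, 0.0278]
tcp_rot: [0.586, 0.81, -0.0, -0.001]
force: [0.2, 0.1, 1.4]
opening: 0.087
gripper_force: 0.0
```

Emit:
{"name": "drive_tool", "arguments": {
  "moves": [
    [0,0,0,0,0,0,5],
    [0,0,0,0,0,0,4],
    [0,0,0,0,0,0,3],
    [0,0,0,0,0,0,3],
    [0,0,0,0,0,0,3]
  ],
  "force": 15
}}

```text
t: 2.9
position: [0.6315, -0.1706, 0.0287]
tcp_rot: [0.586, 0.81, 0.0, 0.0]
force: [0.9, 0.8, 3.7]
opening: 0.0403
gripper_force: 14.7
```

Emit:
{"name": "drive_tool", "arguments": {
  "moves": [
    [0,0,0,0,0,-2,3],
    [0,0,0,0,0,-5,3],
    [0,0,0.05,1.5,-1.7,-7,3],
    [0,0,0.1,3.5,-4,-7,3],
    [0,0,0.15,6,-6.9,-7,3]
  ]
}}

```text
t: 3.52
position: [0.5466, -0.1351, 0.0998]
tcp_rot: [0.646, 0.764, 0.0, 0.001]
force: [0.7, 0.6, -1.1]
opening: 0.0409
gripper_force: 14.7
```

```bash
python3 -c "
from h import *
go(.4887,-.1104,.030,1.739)"
```

```text
turn [ 0.001  0.001 -0.001] shift cm [ 3.4  -5.3   6.97] t 3.525
```

Emit:
{"name": "drive_tool", "arguments": {
  "moves": [
    [0,0,0,1.5,-2.4,0,3],
    [0,0,0,3.1,-4.8,0,3],
    [0,0,0,3.4,-5.3,0.5,3],
    [0,0,0,3.4,-5.3,3,3],
    [0,0,0,3.4,-5.3,5,3]
  ]
}}

```text
t: 4.15
position: [0.4897, -0.1112, 0.0484]
tcp_rot: [0.645, 0.764, 0.0, 0.001]
force: [-0.0, -0.3, -1.2]
opening: 0.0402
gripper_force: 14.7
```

```bash
python3 - <<'E'
from h import *
go(.4887,-.1104,.030,1.739)
t=camera("top");cv2.imwrite("pics/top3.png",t["img"][100:330,100:420,::-1])
E
```

```text
turn [0.001 0.001 0.001] shift cm [ 0.1  -0.09  1.84] t 4.15
```

View pics/top3.png

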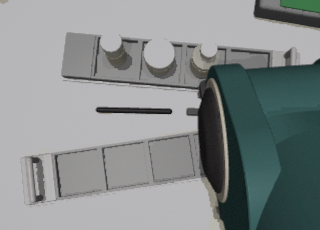

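The arm hides this cell from the top camera. Measured position is within 1–2 mm of target, so I'm lowering now.

Emit:
{"name": "drive_tool", "arguments": {
  "moves": [
    [0,0,0,0.1,-0.1,0.8,3],
    [0,0,0,0.1,-0.1,1.4,3],
    [0,0,0,0.1,-0.1,1.8,3],
    [0,0,0,0.1,-0.1,1.9,3],
    [0,0,0,0.1,-0.1,1.95,3]
  ]
}}

```text
t: 4.82
position: [0.488, -0.11, 0.0291]
tcp_rot: [0.645, 0.764, 0.0, 0.0]
force: [0.4, -0.4, -1.2]
opening: 0.041
gripper_force: 14.7
```

Emit:
{"name": "drive_tool", "arguments": {
  "moves": [
    [0,0,0,0,0,0.05,3],
    [0,0,0,0,0,0.1,3],
    [0,0,0,0,0,0.15,3],
    [0,0,0,0,0,0.15,3],
    [0,0,0,0,0,0.15,3]
  ]
}}

```text
t: 5.45
position: [0.4881, -0.1101, 0.0283]
tcp_rot: [0.645, 0.764, -0.0, 0.0]
force: [-6.8, 0.0, 18.8]
opening: 0.0404
gripper_force: 14.9
```

Floor contact. Releasing and going up.

Emit:
{"name": "drive_tool", "arguments": {
  "moves": [
    [0,0,0,0,0,-0.05,5],
    [0,0,0,0,0,-0.05,7],
    [0,0,0,0,0,-0.05,9.4],
    [0,0,0,0,0,-0.05,9.4],
    [0,0,0,0,0,-3,9.4]
  ]
}}

```text
t: 6.08
position: [0.4867, -0.1096, 0.0564]
tcp_rot: [0.645, 0.764, -0.001, -0.002]
force: [0.6, 0.1, 0.4]
opening: 0.0862
gripper_force: 0.0
```

Emit:
{"name": "drive_tool", "arguments": {
  "moves": [
    [0,0,0,0,0,-4,9.4],
    [0,0,0,0,0,-9,9.4],
    [0,0,0,0,0,-12,9.4],
    [0,0,0,0,0,-12,9.4],
    [0,0,0,0,0,-12,9.4]
  ]
}}

```text
t: 6.7
position: [0.4874, -0.11, 0.1768]
tcp_rot: [0.645, 0.764, -0.0, -0.0]
force: [-0.3, -0.3, -0.3]
opening: 0.0941
gripper_force: 0.0
```

```bash
python3 - <<'E'
from h import *
go(.634,-.087,.19,1.57-.055)
c=camera("side");cv2.imwrite("pics/side4.png",cv2.resize(c["img"][130:350,150:400,::-1],None,fx=2,fy=2))
E
```

```text
turn [-0.001 -0.     0.225] shift cm [-0.2  14.83 -1.33] t 6.7
```

View pics/side4.png

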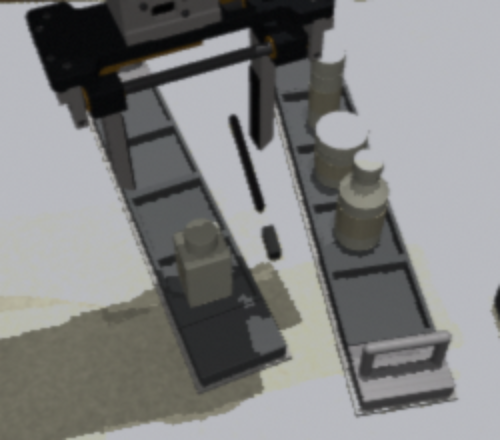

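The square bottle stands upright in the end cell at the plain end of the new rack (crop about (203,265)). Flask next.

Emit:
{"name": "drive_tool", "arguments": {
  "moves": [
    [0,0,0.06,0,4,-0.4,9.4],
    [0,0,0.12,-0.1,8.5,-0.8,9.4],
    [0,0,0.18,-0.2,13,-1.3,9.4],
    [0,0,0.225,-0.2,14.8,-1.3,9.4],
    [0,0,0.225,-0.2,14.8,-1.3,9.4]
  ]
}}

```text
t: 7.38
position: [0.6341, -0.0863, 0.1886]
tcp_rot: [0.726, 0.687, -0.0, -0.001]
force: [0.0, 0.8, -0.1]
opening: 0.094
gripper_force: 0.0
```

Emit:
{"name": "drive_tool", "arguments": {
  "moves": [
    [0,0,0,0,0,4,9.4],
    [0,0,0,0,0,9,9.4],
    [0,0,0,0,0,13.5,9.4],
    [0,0,0,0,0,15.8,9.4],
    [0,0,0,0,0,15.8,7.5]
  ]
}}

```text
t: 8.0
position: [0.632, -0.0872, 0.0306]
tcp_rot: [0.726, 0.687, -0.001, -0.002]
force: [-0.8, 0.3, -0.2]
opening: 0.0873
gripper_force: 0.0
```

Emit:
{"name": "drive_tool", "arguments": {
  "moves": [
    [0,0,0,0,0,0,6],
    [0,0,0,0,0,0,5],
    [0,0,0,0,0,0,3.5],
    [0,0,0,0,0,0,3.5],
    [0,0,0,0,0,0,3.5]
  ]
}}

```text
t: 8.62
position: [0.6343, -0.0871, 0.0328]
tcp_rot: [0.727, 0.687, 0.0, 0.0]
force: [0.3, -0.3, 3.3]
opening: 0.0432
gripper_force: 15.0
```

```bash
python3 - <<'E'
from h import *
go(.4760,-.0355,.034,1.739)
E
```

```text
turn [ 0.001  0.    -0.224] shift cm [  4.26 -16.1   -0.13] t 8.625
```

Emit:
{"name": "drive_tool", "arguments": {
  "moves": [
    [0,0,0,0,0,-2,3.5],
    [0,0,0,0,0,-5,3.5],
    [0,0,-0.05,0.4,-1.5,-7,3.5],
    [0,0,-0.1,1.1,-4.2,-7,3.5],
    [0,0,-0.15,1.9,-7.2,-7,3.5]
  ]
}}

```text
t: 9.25
position: [0.5628, -0.0638, 0.1038]
tcp_rot: [0.672, 0.74, 0.0, 0.001]
force: [0.1, 0.9, -0.1]
opening: 0.0432
gripper_force: 15.0
```

```bash
python3 - <<'E'
from h import *
go(.4760,-.0355,.034,1.739)
E
```

```text
turn [ 0.001  0.001 -0.073] shift cm [ 3.65 -8.37  6.97] t 9.25
```

Emit:
{"name": "drive_tool", "arguments": {
  "moves": [
    [0,0,-0.03,1.4,-3.2,0,3.5],
    [0,0,-0.07,2.8,-6.4,0,3.5],
    [0,0,-0.07,3.6,-8.3,0,3.5],
    [0,0,-0.07,3.6,-8.3,2.5,3.5],
    [0,0,-0.07,3.6,-8.3,4.5,3.5]
  ]
}}

```text
t: 9.88
position: [0.4775, -0.0362, 0.0581]
tcp_rot: [0.647, 0.763, 0.0, 0.001]
force: [1.1, -1.0, -1.6]
opening: 0.0432
gripper_force: 15.0
```

```bash
python3 - <<'E'
from h import *
go(.4760,-.0355,.034,1.739);print(readout.observe()["force"])
c=camera("side");cv2.imwrite("pics/side5.png",cv2.resize(c["img"][110:340,150:400,::-1],None,fx=2.4,fy=2.4))
E
```

```text
turn [ 0.001  0.001 -0.004] shift cm [ 0.1  -0.14  2.41] t 9.875
[ 1.14531705 -0.97412503 -1.63409606]
```

View pics/side5.png

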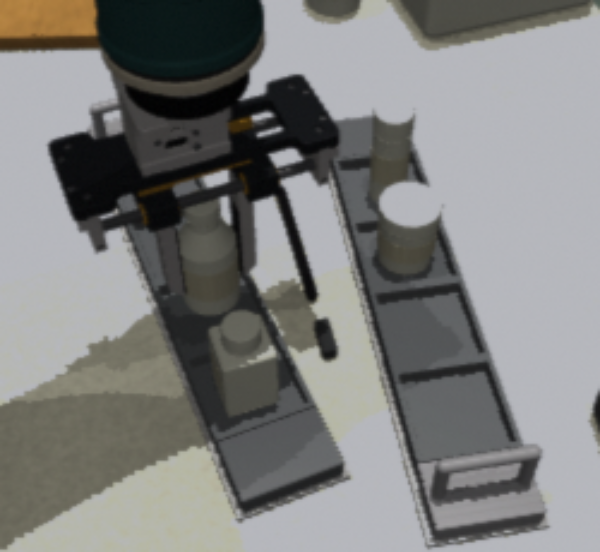

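The flask hangs upright between the fingers above the second cell (crop (208,270)), and the square stands beside it. Lowering.

Emit:
{"name": "drive_tool", "arguments": {
  "moves": [
    [0,0,0,0.1,-0.1,0.8,3.5],
    [0,0,0,0.1,-0.1,1.6,3.5],
    [0,0,0,0.1,-0.1,2.2,3.5],
    [0,0,0,0.1,-0.1,2.4,3.5],
    [0,0,0,0.1,-0.1,2.5,3.5]
  ]
}}

```text
t: 10.55
position: [0.4761, -0.0352, 0.0327]
tcp_rot: [0.647, 0.763, -0.0, 0.0]
force: [-7.5, -0.7, 24.9]
opening: 0.0434
gripper_force: 15.0
```

Emit:
{"name": "drive_tool", "arguments": {
  "moves": [
    [0,0,0,0,0,0.03,3.5],
    [0,0,0,0,0,0.06,3.5],
    [0,0,0,0,0,0.1,3.5],
    [0,0,0,0,0,0.1,3.5],
    [0,0,0,0,0,0.1,3.5]
  ]
}}

```text
t: 11.18
position: [0.4761, -0.0353, 0.0323]
tcp_rot: [0.647, 0.763, -0.0, 0.0]
force: [-8.7, -0.5, 22.5]
opening: 0.0434
gripper_force: 15.0
```

Set down. Release, rise, and go to the pot.

Emit:
{"name": "drive_tool", "arguments": {
  "moves": [
    [0,0,0,0,0,-0.1,5],
    [0,0,0,0,0,-0.1,7],
    [0,0,0,0,0,-0.1,9.4],
    [0,0,0,0,0,-0.1,9.4],
    [0,0,0,0,0,-0.1,9.4]
  ]
}}

```text
t: 11.8
position: [0.476, -0.0351, 0.0324]
tcp_rot: [0.647, 0.763, 0.0, -0.0]
force: [0.1, -0.8, -0.1]
opening: 0.0863
gripper_force: 0.0
```

Emit:
{"name": "drive_tool", "arguments": {
  "moves": [
    [0,0,0,0,0,-3,9.4],
    [0,0,0,0,0,-8,9.4],
    [0,0,0,0,0,-13,9.4],
    [0,0,0,0,0,-16,9.4],
    [0,0,0,0,0,-16,9.4]
  ]
}}

```text
t: 12.42
position: [0.4771, -0.0353, 0.1944]
tcp_rot: [0.647, 0.763, 0.001, 0.002]
force: [0.2, -0.0, -0.1]
opening: 0.0936
gripper_force: 0.0
```

```bash
python3 - <<'E'
from h import *
go(.639,-.011,.19,1.515)
E
```

```text
turn [0.003 0.001 0.22 ] shift cm [-0.24 16.37  0.49] t 12.425
```

Emit:
{"name": "drive_tool", "arguments": {
  "moves": [
    [0,0,0.06,0,4,0,9.4],
    [0,0,0.12,-0.1,9,0,9.4],
    [0,0,0.18,-0.2,14,0.3,9.4],
    [0,0,0.22,-0.2,16.3,0.4,9.4],
    [0,0,0.22,-0.2,16.3,0.4,9.4]
  ]
}}

```text
t: 13.05
position: [0.6376, -0.0097, 0.1863]
tcp_rot: [0.726, 0.687, -0.0, -0.001]
force: [-0.1, 0.1, -0.5]
opening: 0.0939
gripper_force: 0.0
```

Emit:
{"name": "drive_tool", "arguments": {
  "moves": [
    [0,0,0,0,0,4,9.4],
    [0,0,0,0,0,8.5,9.4],
    [0,0,0,0,0,12.5,9.4],
    [0,0,0,0,0,14.7,9.4],
    [0,0,0,0,0,14.7,8]
  ]
}}

```text
t: 13.68
position: [0.6362, -0.0106, 0.0404]
tcp_rot: [0.727, 0.687, -0.001, -0.001]
force: [0.3, 0.3, 0.4]
opening: 0.0875
gripper_force: 0.0
```

Emit:
{"name": "drive_tool", "arguments": {
  "moves": [
    [0,0,0,0,0,0,6.5],
    [0,0,0,0,0,0,5.5],
    [0,0,0,0,0,0,4],
    [0,0,0,0,0,0,4],
    [0,0,0,0,0,0,4]
  ]
}}

```text
t: 14.3
position: [0.6376, -0.0105, 0.0419]
tcp_rot: [0.727, 0.687, 0.0, 0.0]
force: [-0.6, -0.2, 6.3]
opening: 0.0497
gripper_force: 15.0
```

```bash
python3 - <<'E'
from h import *
go(.4634,.0395,.034,1.739)
E
```

```text
turn [ 0.001  0.    -0.224] shift cm [  4.02 -17.67   0.78] t 14.3
```

Emit:
{"name": "drive_tool", "arguments": {
  "moves": [
    [0,0,0,0,0,-2,4],
    [0,0,0,0,0,-5,4],
    [0,0,-0.05,0.4,-1.7,-7,4],
    [0,0,-0.1,1.1,-4.7,-7,4],
    [0,0,-0.15,1.8,-8,-7,4]
  ]
}}

```text
t: 14.92
position: [0.5577, 0.0122, 0.1127]
tcp_rot: [0.672, 0.74, 0.0, 0.0]
force: [-0.0, -0.1, -0.8]
opening: 0.0498
gripper_force: 15.0
```

```bash
python3 - <<'E'
from h import *
go(.4634,.0395,.044,1.739)
E
```

```text
turn [ 0.001  0.    -0.073] shift cm [ 3.62 -9.13  6.86] t 14.925
```

Emit:
{"name": "drive_tool", "arguments": {
  "moves": [
    [0,0,-0.03,1.4,-3.5,0,4],
    [0,0,-0.07,2.8,-7,0,4],
    [0,0,-0.07,3.6,-9.1,0,4],
    [0,0,-0.07,3.6,-9.1,2.5,4],
    [0,0,-0.07,3.6,-9.1,4.5,4]
  ]
}}

```text
t: 15.55
position: [0.4646, 0.0391, 0.067]
tcp_rot: [0.647, 0.763, 0.0, 0.001]
force: [0.4, 0.2, 0.1]
opening: 0.0499
gripper_force: 15.0
```

Emit:
{"name": "drive_tool", "arguments": {
  "moves": [
    [0,0,0,0,0,0.8,4],
    [0,0,0,0,0,1.6,4],
    [0,0,0,0,0,2.2,4],
    [0,0,0,0,0,2.4,4],
    [0,0,0,0,0,2.5,4]
  ]
}}

```text
t: 16.18
position: [0.4646, 0.0393, 0.0417]
tcp_rot: [0.647, 0.763, 0.0, 0.0]
force: [-2.2, -0.9, 11.5]
opening: 0.0496
gripper_force: 15.0
```

Contact. Release, rise, and go to the vial.

Emit:
{"name": "drive_tool", "arguments": {
  "moves": [
    [0,0,0,0,0,0,5.5],
    [0,0,0,0,0,0,7],
    [0,0,0,0,0,0,9.4],
    [0,0,0,0,0,0,9.4],
    [0,0,0,0,0,0,9.4]
  ]
}}

```text
t: 16.8
position: [0.4643, 0.0392, 0.0414]
tcp_rot: [0.647, 0.763, -0.0, -0.0]
force: [0.5, -0.1, 0.0]
opening: 0.0913
gripper_force: 0.0
```

Emit:
{"name": "drive_tool", "arguments": {
  "moves": [
    [0,0,0,0,0,-3,9.4],
    [0,0,0,0,0,-8,9.4],
    [0,0,0,0,0,-13,9.4],
    [0,0,0,0,0,-15,9.4],
    [0,0,0,0,0,-15,9.4]
  ]
}}

```text
t: 17.42
position: [0.465, 0.0391, 0.1926]
tcp_rot: [0.647, 0.763, 0.001, 0.001]
force: [-0.5, -0.5, -0.2]
opening: 0.0939
gripper_force: 0.0
```

```bash
python3 - <<'E'
from h import *
go(.643,.059,.19,1.515)
c=camera("side");cv2.imwrite("pics/side6.png",cv2.resize(c["img"][110:340,150:400,::-1],None,fx=2.4,fy=2.4))
E
```

```text
turn [0.003 0.001 0.219] shift cm [-0.93 17.88  0.3 ] t 17.425
```

View pics/side6.png

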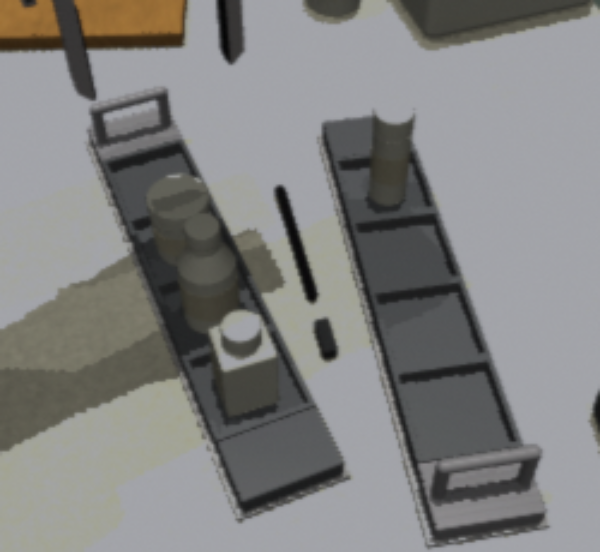

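Square, flask and pot all stand upright in their own cells, and only the vial remains (crop (392,160)). Vial next.

Emit:
{"name": "drive_tool", "arguments": {
  "moves": [
    [0,0,0.06,-0.2,4.5,0,9.4],
    [0,0,0.12,-0.5,10,0,9.4],
    [0,0,0.18,-0.8,15.5,0.2,9.4],
    [0,0,0.22,-0.9,17.9,0.3,9.4],
    [0,0,0.22,-0.9,17.9,0.3,9.4]
  ]
}}

```text
t: 18.1
position: [0.6426, 0.0602, 0.1857]
tcp_rot: [0.727, 0.687, -0.001, -0.001]
force: [-1.2, -0.8, 0.3]
opening: 0.094
gripper_force: 0.0
```

Emit:
{"name": "drive_tool", "arguments": {
  "moves": [
    [0,0,0,0,0,4,9.4],
    [0,0,0,0,0,8.5,9.4],
    [0,0,0,0,0,12.5,9.4],
    [0,0,0,0,0,14.3,9.4],
    [0,0,0,0,0,14.3,8]
  ]
}}

```text
t: 18.73
position: [0.6416, 0.0596, 0.0447]
tcp_rot: [0.726, 0.687, -0.001, -0.001]
force: [0.7, -0.1, 0.3]
opening: 0.0872
gripper_force: 0.0
```

Emit:
{"name": "drive_tool", "arguments": {
  "moves": [
    [0,0,0,0,0,0,6],
    [0,0,0,0,0,0,4.5],
    [0,0,0,0,0,0,3],
    [0,0,0,0,0,0,2.5],
    [0,0,0,0,0,0,2.5]
  ]
}}

```text
t: 19.35
position: [0.6425, 0.0595, 0.0455]
tcp_rot: [0.727, 0.687, 0.0, 0.0]
force: [0.4, 0.3, 0.1]
opening: 0.0375
gripper_force: 0.2
```

```bash
python3 - <<'E'
from h import *
go(.4507,.1144,.044,1.739)
E
```

```text
turn [ 0.    -0.    -0.224] shift cm [  4.4  -19.45   0.15] t 19.35
```

Emit:
{"name": "drive_tool", "arguments": {
  "moves": [
    [0,0,0,0,0,0,2.5],
    [0,0,0,0,0,0,2.5],
    [0,0,0,0,0,0,2.5],
    [0,0,0,0,0,0,2.5],
    [0,0,0,0,0,-1,2.5]
  ]
}}

```text
t: 19.98
position: [0.6419, 0.0595, 0.0551]
tcp_rot: [0.727, 0.687, -0.001, -0.001]
force: [0.1, 0.2, -0.2]
opening: 0.0327
gripper_force: 15.0
```

```bash
python3 - <<'E'
from h import *
go(.4507,.1144,.044,1.739)
E
```

```text
turn [-0.001 -0.    -0.224] shift cm [  4.41 -19.39   1.14] t 19.975
```

Emit:
{"name": "drive_tool", "arguments": {
  "moves": [
    [0,0,0,0,0,-2,2.5],
    [0,0,0,0,0,-4.5,2.5],
    [0,0,-0.05,0.4,-1.7,-6,2.5],
    [0,0,-0.1,1.1,-4.8,-6,2.5],
    [0,0,-0.15,2,-8.8,-6,2.5]
  ]
}}

```text
t: 20.6
position: [0.5554, 0.0847, 0.1169]
tcp_rot: [0.673, 0.74, 0.001, 0.001]
force: [0.8, 0.9, -0.4]
opening: 0.033
gripper_force: 15.0
```

```bash
python3 - <<'E'
from h import *
go(.4507,.1144,.046,1.739)
E
```

```text
turn [ 0.002  0.    -0.073] shift cm [  3.95 -10.15   7.07] t 20.6
```

Emit:
{"name": "drive_tool", "arguments": {
  "moves": [
    [0,0,-0.03,1.6,-4,0,2.5],
    [0,0,-0.07,3.1,-8,0,2.5],
    [0,0,-0.07,3.9,-10.1,0,2.5],
    [0,0,-0.07,3.9,-10.1,2.5,2.5],
    [0,0,-0.07,3.9,-10.1,4.5,2.5]
  ]
}}

```text
t: 21.22
position: [0.452, 0.1138, 0.0712]
tcp_rot: [0.647, 0.763, 0.0, 0.001]
force: [1.2, 0.4, -0.7]
opening: 0.033
gripper_force: 15.0
```

Emit:
{"name": "drive_tool", "arguments": {
  "moves": [
    [0,0,0,0,0,0.8,2.5],
    [0,0,0,0,0,1.6,2.5],
    [0,0,0,0,0,2.2,2.5],
    [0,0,0,0,0,2.4,2.5],
    [0,0,0,0,0,2.5,2.5]
  ]
}}

```text
t: 21.85
position: [0.4516, 0.1139, 0.0456]
tcp_rot: [0.647, 0.763, 0.0, 0.0]
force: [0.1, 0.4, 0.0]
opening: 0.0324
gripper_force: 15.0
```

Emit:
{"name": "drive_tool", "arguments": {
  "moves": [
    [0,0,0,0,0,0.03,2.5],
    [0,0,0,0,0,0.06,2.5],
    [0,0,0,0,0,0.1,2.5],
    [0,0,0,0,0,0.1,2.5],
    [0,0,0,0,0,0.1,2.5]
  ]
}}

```text
t: 22.48
position: [0.4522, 0.114, 0.0451]
tcp_rot: [0.647, 0.763, 0.001, 0.0]
force: [-0.6, 0.0, 9.2]
opening: 0.0323
gripper_force: 15.0
```

Contact. Release and retreat upwards.

Emit:
{"name": "drive_tool", "arguments": {
  "moves": [
    [0,0,0,0,0,0,4],
    [0,0,0,0,0,0,6],
    [0,0,0,0,0,0,9],
    [0,0,0,0,0,0,9.4],
    [0,0,0,0,0,0,9.4]
  ]
}}

```text
t: 23.1
position: [0.4515, 0.1138, 0.0444]
tcp_rot: [0.647, 0.763, -0.0, -0.0]
force: [-0.5, 1.1, 0.0]
opening: 0.0763
gripper_force: 0.0
```

Emit:
{"name": "drive_tool", "arguments": {
  "moves": [
    [0,0,0,0,0,-2,9.4],
    [0,0,0,0,0,-6,9.4],
    [0,0,0,0,0,-11,9.4],
    [0,0,0,0,0,-15,9.4],
    [0,0,0,0,0,-16,9.4]
  ]
}}

```text
t: 23.72
position: [0.4524, 0.114, 0.2066]
tcp_rot: [0.647, 0.763, 0.001, 0.001]
force: [-0.8, 0.2, -0.7]
opening: 0.0938
gripper_force: 0.0
```

Emit:
{"name": "drive_tool", "arguments": {
  "moves": [
    [0,0,0,4,0,0,9.4],
    [0,0,0,9,0,0,9.4],
    [0,0,0,14,0,0,9.4],
    [0,0,0,19,0,0,9.4],
    [0,0,0,22,0,0,9.4]
  ]
}}

```text
t: 24.35
position: [0.4143, 0.333, 0.2036]
tcp_rot: [0.646, 0.763, -0.0, -0.001]
force: [0.3, 0.2, -1.1]
opening: 0.0941
gripper_force: 0.0
```

```bash
python3 - <<'E'
from h import *
c=camera("top");cv2.imwrite("pics/top7.png",cv2.resize(cv2.convertScaleAbs(c["img"][120:310,115:410,::-1],alpha=1.6),None,fx=2.7,fy=2.7,interpolation=cv2.INTER_CUBIC))
c=camera("side");cv2.imwrite("pics/side7.png",cv2.resize(c["img"][110:340,150:400,::-1],None,fx=2.4,fy=2.4))
E
```

```text
(no output)
```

View pics/top7.png

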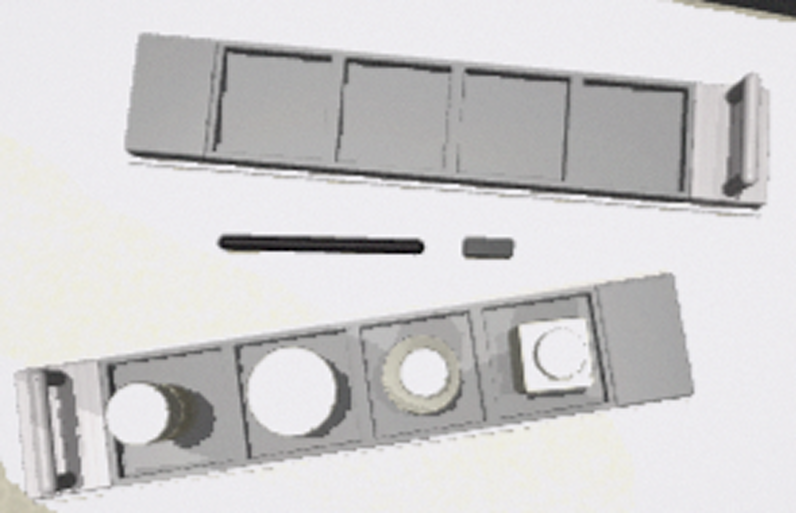

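View pics/side7.png

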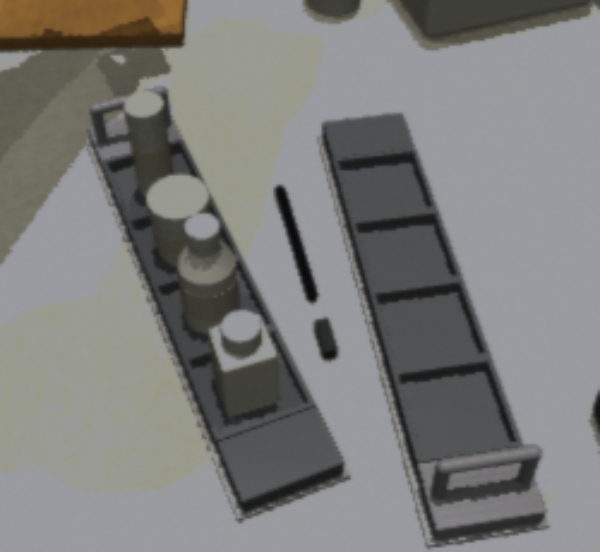

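All four stand upright in the right order. From the handle, the crop centres are vial (138,413), pot (293,391), flask (424,371) and square (562,352). A quick position check, then hand-in if within limits.

```bash
python3 - <<'E'
from h import *
from workcell import r
c=camera("top");o=np.array([.4697,.002]);d=np.array([-.167,.986]);e=np.array([.986,.167]);ok=True
for n,x,y,z,g in[("vial",138,413,.105,114),("pot",293,391,.072,38),("flask",424,371,.112,-38),("sq",562,352,.09,-114)]:
    p=ray(c,115+x/2.7,120+y/2.7,z)[:2]-o;a,b=p@d*1000,p@e*1000;print(n,"y err",round(a-g,1),"x",round(b,1));ok&=abs(a-g)<14 and abs(b)<14
if ok:print(r.sign_off())
E
```

```text
vial y err 0.0 x 0.8
pot y err -1.8 x 0.4
flask y err 1.8 x -0.5
sq y err 0.4 x -1.3
the job is handed in; nothing more can be done
None
```

The job is handed in: all four containers stand upright in the new rack in reverse order, each within about 2 mm of its cell centre by the top camera, at about 24 s of the 96 s allowed; the sign-off gave no verdict.

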